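# Loosen the photometer's knurled retaining ring to two turns

### The job

The big knurled ring round the photometer's glass window has just been cracked open by less than half a turn. It is too wide to grip: with a fingertip against its knurled rim, roll it on anticlockwise (seen from above) until the line on the ring has come round to the index line on the housing for the second time, which is two full turns from tight, and leave the two lines matched, without running far past on the way. Leave the small knurled cap as it is, and do not shift or lift the bottle, the mouse or the carton.

Things in the scene. Friction and masses are not known exactly. Their poses are not given: they have to be found in the camera images.
- photometer: Low white benchtop unit, fixed; place and yaw vary. Origin on the counter straight under the ring's axis, z up. In its own axes the housing spans x -110 to +110, y -210 to +110 mm; flat grey deck 55 mm above the counter, clear for 50 mm or more beyond the ring's rim all round. Nothing on it stands higher than the ring.
- ring (a joint): Angle (rad) of the big knurled ring about its vertical axis, 0 fully tight, growing anticlockwise seen from above; its line meets the index line at 0, 6.28 (one turn) and 12.57 (two turns, the aim). Starts between 0.4 and 2.6; stops at 0 and 18.85. Friction about 0.10 N m (2 N at the rim); stays where left, does not spring back or rise.
- ring_top (a point): Centre of the top face of the big dark steel ring, 79 mm above the counter; its x axis turns with the ring and points along the ring's own white line (33 to 47 mm from the centre), z up. Ring 100 mm in diameter over 36 upright ridges 2 mm high, 22 mm tall, underside 2 mm above the deck; glass window 50 mm across, level with its top.
- index_line (a point): Middle of the black index line painted on the deck, 24 x 6 mm, 68 mm from the ring's axis on the housing's +x side, pointing at the axis, 55 mm above the counter.
- cap (a joint): Angle in rad of the small knurled cap (to be left alone), 0 at the start; turns easily either way.
- cap_top (a point): Centre of the top of the small knurled aluminium cap, 36 mm in diameter, 18 mm tall, on the deck at (+60, -155) mm in the housing's axes; top 73 mm above the counter. Leave alone.
- reagent_bottle: Bystander: loose white closed bottle, 44 mm in diameter, 100 mm tall, standing on the counter to the left (+y) of the unit. Origin at the centre of its underside.
- mouse: Bystander: loose black computer mouse, 105 x 60 x 35 mm, on the counter to the left (+y) of the unit. Origin at the centre of its underside.
- carton: Bystander: loose closed paper carton, 45 x 70 x 85 mm tall, standing on the counter to the right (-y) of the unit. Origin at the centre of its underside.

How it is judged:
By the outcome, as a careful person would: the job done as asked, in the order asked, and still so for the second after the job is handed in, with the robot touching nothing.
It also fails if it takes over 56 s, if anything falls off the work surface, if the arm or the gripper's body presses on something with over 40 N, if the wrist force passes 120 N, or if a joint passes its speed limit or range.

### The arm

A 6-joint arm with a two-finger parallel gripper is mounted at the origin on the work surface. World frame = base frame: x ahead of the robot, y to its left, z up, the work surface at z = 0. Lengths are in mm, angles in rad, forces in N, time in s.
With the tool pointing down it reaches from about 300 to 775 mm from the base axis. Payload 14.6 kg.
Tool frame: the origin (TCP) lies at the very end of the fingers, on their centre line; the grasp point (between the pads) lies 19 mm behind it; z points along the fingers, y is the line along which they close (so a half turn about z gives the same grasp; the last joint's range is limited). The gripper opens to 94 mm and grips with 3 to 60 N. Pads are 16 mm wide; open, the fingers measure 119 mm over their backs; the gripper's body (75 mm by 177 mm) begins 78 mm behind the grasp point.
Start: joints at [-1.201, 0.3, 1.521, -0, 1.321, -0.067], TCP at [232.665, -498.353, 205.446] pointing down, gripper open.
Joint ranges: [-3.03, 3.03], [-0.79, 2.21], [0.23, 2.52], [-1.04, 4.18], [0, 3.07], [-2.55, 2.55]. Speed limits (rad/s): [2.22, 2.22, 2.57, 3.14, 3.14, 3.14].

### API

Orientations are given as [roll, pitch, yaw] about the fixed x, y, z axes, in that order (R = Rz(yaw) Ry(pitch) Rx(roll)).
In Python, from cell import manip gives the robot as it stands. The module is installed in compiled form; this text tells all that it offers.
- The arm moves only by the shell command python3 -m inch 'ROWS' [FORCE]. ROWS is JSON, a list of rows, each an object of numbers: "gripper": the opening, from 0 (shut) to 1 (fully open); "dx", "dy", "dz": the shift along the world's x, y, z in m; "wx", "wy", "wz": the turn, a rotation vector about the world's x, y, z in degrees. A call has exactly 5 rows; each row is the pose to reach, as a shift and turn from the pose commanded when the call began; what a row does not reach only later rows make up. A row lasts 1/12 s, in which the tool goes at most 41.7 mm and 7.16 degrees, less where a joint would pass 70% of its speed; a pose out of reach is approached as far as the arm can. A call with a gripper value outside its range is refused whole. The fingers move at their own pace and stop on an object; FORCE is the grip in N (left out, the last holds). Time passes only in rows, so rows that repeat a pose let the fingers close, or fill a call up. It gives the time, the measured TCP pose, the force, the opening and the grip force at its end, in the units of the state.
- manip.read_state(): the state, without advancing time (a new reading comes with each control period).
- manip.camera(name): name is "scene" or "top" or "wrist"; returns the picture (384x512x3 uint8, blue, green, red); there is no depth.
- manip.camera_info(name): a dict with "camera_matrix" (3x3 intrinsics, pixels), "D" ([k1, k2, p1, p2, k3] as OpenCV has them; the pictures are not rectified), "R" (3x3) and "t" (3): a world point X has camera coordinates R X + t; the wrist camera has in their place "tool_from_camera" (4x4, takes a point from camera to tool coordinates, whose origin is the TCP and whose axes are the flange's). Camera axes: x right, y down, z forward; pixel columns grow to the right and rows downward; lengths in mm; the calibration is good to about 2 mm. A picture is of the moment at which its call begins: read the wrist's pose just before it. camera_info takes no time and is no camera call.
- manip.sign_off(): hands the job in; it is judged then, once.
The state is a dict: "clock": time; "joints": joint angles; "qd": joint speeds; "effort": joint torques, N m; "eef_pos": TCP position; "eef_rot": TCP orientation; "wrist_force": force on the tool from outside, world axes, zero at the start; "moment": the same for the moment, N m; "finger_gap": finger opening in mm; "finger_force": force on a finger pad.
Only numpy, scipy, OpenCV 4.12 (cv2) and the standard library are available. Lean on these libraries where they do the work, as an engineer would, in place of code of your own. Each camera call takes 0.05 s, during which the arm holds its last target. There are 200 camera calls.

## Working session

There is one attempt and no reset: what is moved stays moved. The work goes in short steps, Python scripts to look and compute and a shell command to move; the robot and the scene stay as the last step left them, time stands still between calls to the robot, and variables do not carry over. Pictures are saved under pics/ and viewed, at most 10 in all, crops included, and the job is handed in when it is done.

```bash
mkdir -p pics; cat > h.py <<'E'
from cell import manip
import numpy as np, cv2
def snap(n,f,crop=None,s=1):
    im=manip.camera(n)
    cv2.imwrite('pics/raw_'+f,im)
    if crop: x0,y0,x1,y1=crop; im=im[y0:y1,x0:x1]
    if s!=1: im=cv2.resize(im,None,fx=s,fy=s,interpolation=cv2.INTER_CUBIC)
    cv2.imwrite('pics/'+f,im)
def ray(n,px,z):
    i=manip.camera_info(n);K=np.array(i['camera_matrix']);D=np.array(i['D']);R=np.array(i['R']);t=np.array(i['t'])
    u=cv2.undistortPoints(np.array([[px]],float),K,D)[0,0]
    d=R.T@np.array([u[0],u[1],1]);c=-R.T@t
    return c+d*(z-c[2])/d[2]
E
python3 - <<'E'
from h import *
snap('top','t0.png',s=1.5)
print(manip.read_state())
E
```

```text
{'clock': 0.05, 'joints': array([-1.20061201e+00,  3.00468003e-01,  1.52157964e+00,  6.76526586e-06,
        1.32071534e+00, -6.66057589e-02]), 'qd': array([ 0.00044503, -0.00016121, -0.00337727, -0.00126583, -0.00043841,
        0.00112487]), 'effort': array([ 1.58705901e-03, -5.33206344e+01, -3.53710055e+01,  7.10119167e-02,
        2.34825094e-02, -7.29063640e-05]), 'eef_pos': array([ 232.56763779, -498.11561693,  204.88864342]), 'eef_rot': array([-3.14042535e+00, -8.44318920e-05,  4.36788350e-01]), 'wrist_force': array([ 0.5502392 ,  0.00909648, -0.16453921]), 'moment': array([-0.00453611,  0.05068564,  0.03235022]), 'finger_force': 0.0, 'finger_gap': 93.57820195987618}
```

View pics/t0.png

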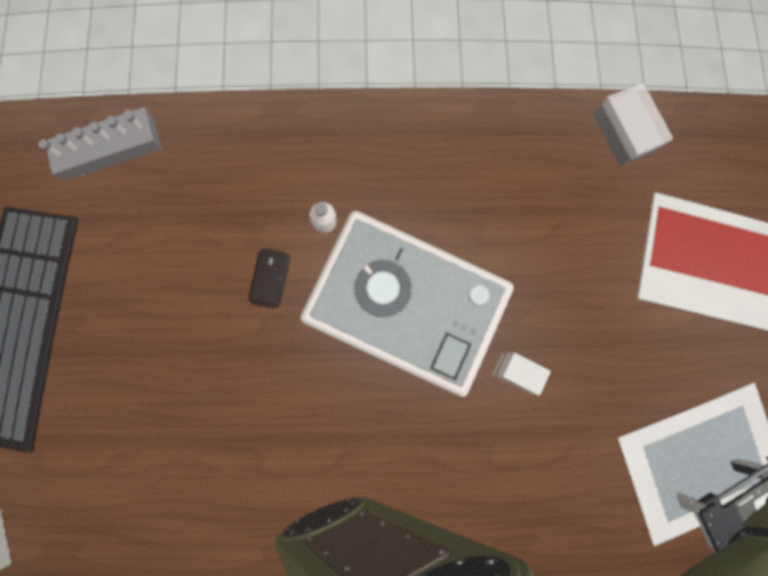

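The top view shows the ring centred near (383,288), its white line at about (367,269), and the black index line at about (399,254). The bottle is at (322,217), the mouse at (269,278), the carton at (523,373) and the cap at (480,295). All are in 1.5x pixels.

```bash
python3 - <<'E'
from h import *
g=lambda x,y,z:ray('top',((x+.5)/1.5-.5,(y+.5)/1.5-.5),z).round(1)
c=g(383,288,79);i=g(399,254,55);l=g(367,269,79)
print(c,i,l,'bottle',g(322,211,100),'cap',g(480,295,73),'mouse',g(269,278,30),'carton',g(530,373,85))
a=lambda p:np.degrees(np.arctan2(*(p-c)[1::-1]))
print(a(i),a(l),np.hypot(*(i-c)[:2]),np.hypot(*(l-c)[:2]))
p=np.array(manip.camera_info('wrist')['tool_from_camera']);print(p.round(2)); print(manip.camera_info('wrist')['camera_matrix'])
im=cv2.imread('pics/raw_t0.png')[130:270,190:350];cv2.imwrite('pics/t0c.png',cv2.resize(im,None,fx=5,fy=5,interpolation=cv2.INTER_CUBIC)[:600,:800])
E
```

```text
[551.4 -16.   79. ] [613.5 -46.5  55. ] [584.4  10.4  79. ] bottle [681.7  84.8 100. ] cap [ 536.9 -182.5   73. ] mouse [578.6 184.3  30. ] carton [ 402.3 -259.8   85. ]
-26.157654310142405 38.65980825409009 69.18569216246956 42.2606199670568
[[   0.     -0.96   -0.27   78.7 ]
 [   1.      0.     -0.     -0.27]
 [   0.     -0.27    0.96 -179.61]
 [   0.      0.      0.      1.  ]]
[[287.47340097   0.         254.6425643 ]
 [  0.         287.47340097 189.11533768]
 [  0.           0.           1.        ]]
```

View pics/t0c.png

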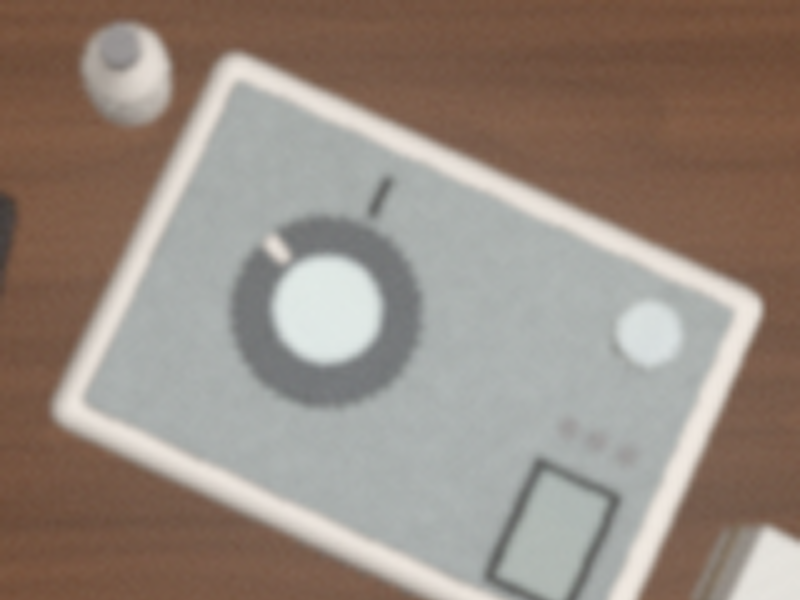

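The line is about 65° (1.13 rad) anticlockwise of the index, so roughly 655° is left to roll. I'll move to a hover on the ring's near side with the gripper shut. The wrist camera should see the ring from there.

```bash

python3 -m inch '[{"gripper":0,"dx":0.017,"dy":0.03,"dz":-0.005},{"gripper":0,"dx":0.034,"dy":0.06,"dz":-0.01},{"gripper":0,"dx":0.05,"dy":0.09,"dz":-0.015},{"gripper":0,"dx":0.067,"dy":0.12,"dz":-0.02},{"gripper":0,"dx":0.084,"dy":0.15,"dz":-0.02}]' 20
python3 -m inch '[{"gripper":0,"dx":0.017,"dy":0.03,"dz":-0.005},{"gripper":0,"dx":0.034,"dy":0.06,"dz":-0.01},{"gripper":0,"dx":0.05,"dy":0.09,"dz":-0.015},{"gripper":0,"dx":0.067,"dy":0.12,"dz":-0.02},{"gripper":0,"dx":0.084,"dy":0.15,"dz":-0.02}]'
python3 -m inch '[{"gripper":0,"dx":0.017,"dy":0.03},{"gripper":0,"dx":0.034,"dy":0.06},{"gripper":0,"dx":0.05,"dy":0.09},{"gripper":0,"dx":0.067,"dy":0.12},{"gripper":0,"dx":0.082,"dy":0.15}]'
python3 - <<'E'
from h import *
s=manip.read_state();print(s['eef_pos'],s['eef_rot'],s['finger_gap'],s['clock'])
snap('wrist','w0.png',s=1.5)
E
```

```text
[ 232.56763779 -498.11561693  204.88864342] [-3.14042535e+00 -8.44318920e-05  4.36788350e-01] 93.57820195987618 0.05validation failed for argument at $[0]...
validation failed for argument at $[0]...
validation failed for argument at $[0]...
```

View pics/w0.png

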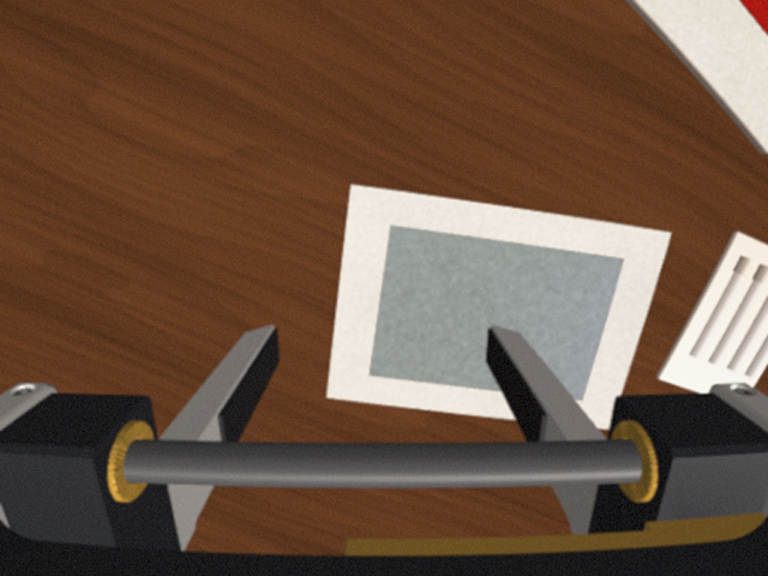

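The rows were refused, probably because every key has to be present. The picture only shows the start area with the fingers open. I'll resend the rows in full.

```bash

python3 -m inch '[{"gripper":0,"dx":0.017,"dy":0.03,"dz":-0.005,"wx":0,"wy":0,"wz":0},{"gripper":0,"dx":0.034,"dy":0.06,"dz":-0.01,"wx":0,"wy":0,"wz":0},{"gripper":0,"dx":0.05,"dy":0.09,"dz":-0.015,"wx":0,"wy":0,"wz":0},{"gripper":0,"dx":0.067,"dy":0.12,"dz":-0.02,"wx":0,"wy":0,"wz":0},{"gripper":0,"dx":0.084,"dy":0.15,"dz":-0.02,"wx":0,"wy":0,"wz":0}]' 20
```

```text
clock: 0.52
eef_pos: [316.8, -346.5, 184.3]
eef_rot: [-3.14, 0.0, 0.436]
wrist_force: [0.8, -0.1, 0.4]
finger_gap: 63.9
finger_force: 0.0
```

```bash

python3 -m inch '[{"gripper":0,"dx":0.017,"dy":0.03,"dz":-0.005,"wx":0,"wy":0,"wz":0},{"gripper":0,"dx":0.034,"dy":0.06,"dz":-0.01,"wx":0,"wy":0,"wz":0},{"gripper":0,"dx":0.05,"dy":0.09,"dz":-0.015,"wx":0,"wy":0,"wz":0},{"gripper":0,"dx":0.067,"dy":0.12,"dz":-0.02,"wx":0,"wy":0,"wz":0},{"gripper":0,"dx":0.084,"dy":0.15,"dz":-0.02,"wx":0,"wy":0,"wz":0}]'
python3 -m inch '[{"gripper":0,"dx":0.017,"dy":0.03,"dz":0,"wx":0,"wy":0,"wz":0},{"gripper":0,"dx":0.034,"dy":0.06,"dz":0,"wx":0,"wy":0,"wz":0},{"gripper":0,"dx":0.05,"dy":0.09,"dz":0,"wx":0,"wy":0,"wz":0},{"gripper":0,"dx":0.067,"dy":0.12,"dz":0,"wx":0,"wy":0,"wz":0},{"gripper":0,"dx":0.082,"dy":0.149,"dz":0,"wx":0,"wy":0,"wz":0}]'
python3 - <<'E'
from h import *
s=manip.read_state();print(s['eef_pos'],s['eef_rot'],s['finger_gap'],s['clock'],s['joints'])
np.save('w1.npy',np.r_[s['eef_pos'],s['eef_rot']])
snap('wrist','w1.png',s=1.5)
E
```

```text
clock: 0.93
eef_pos: [400.7, -196.5, 164.5]
eef_rot: [-3.14, 0.001, 0.437]
wrist_force: [0.3, -0.3, 0.2]
finger_gap: 30.9
finger_force: 0.0
clock: 1.35
eef_pos: [483.2, -47.5, 165.3]
eef_rot: [-3.141, 0.0, 0.437]
wrist_force: [-0.0, -0.4, 0.1]
finger_gap: 0.9
finger_force: 0.0
[483.21121865 -47.51035339 165.30110817] [-3.14143662e+00  1.46358457e-04  4.37082407e-01] 0.9016329233766409 1.35 [-1.73483035e-01  1.95714451e-01  1.74858967e+00  4.71816295e-05
  1.19749791e+00  9.60213685e-01]
```

View pics/w1.png

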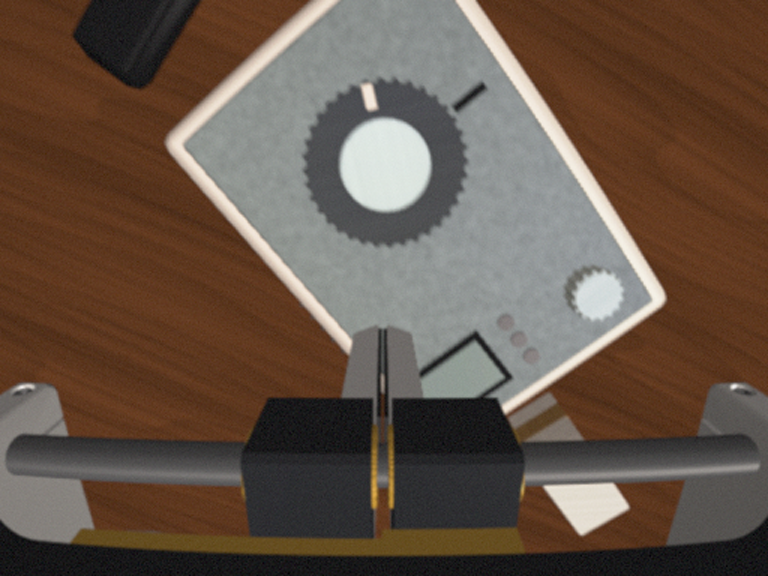

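The wrist view shows the ring centre (glass) at about (386,164). The white line runs from (367,84) to (372,110), and the index line from (456,108) to (485,85). The fingers are shut below.

```bash
cat >> h.py <<'E'
from scipy.spatial.transform import Rotation as Ro
def wray(p,px,z):
    i=manip.camera_info('wrist');K=np.array(i['camera_matrix']);D=np.array(i['D']);T=np.array(i['tool_from_camera'])
    px=((px[0]+.5)/1.5-.5,(px[1]+.5)/1.5-.5)
    u=cv2.undistortPoints(np.array([[px]],float),K,D)[0,0]
    R=Ro.from_euler('xyz',p[3:]).as_matrix()
    c=R@T[:3,3]+p[:3]; d=R@T[:3,:3]@np.array([u[0],u[1],1])
    return c+d*(z-c[2])/d[2]
E
python3 - <<'E'
from h import *
p=np.load('w1.npy')
im=cv2.imread('pics/raw_w1.png')
g=lambda px,z:wray(p,px,z)
c=g((386,164),79)
rim=[g(q,79)[:2] for q in [(304,163),(466,163),(385,79),(388,245)]]
l=[g(q,79) for q in [(367,84),(372,110)]];i=[g(q,55) for q in [(456,108),(485,85)]]
print(c,np.mean(rim,0),[np.hypot(*(r-c[:2])) for r in rim])
a=lambda q:np.degrees(np.arctan2(*(q-c)[1::-1]))
print([a(q) for q in l],[a(q) for q in i],[np.hypot(*(q-c)[:2]) for q in l+i])
E
```

```text
[555.23541161 -15.76341745  79.        ] [555.21135597 -15.63688648] [np.float64(49.0703404249737), np.float64(47.879735798727076), np.float64(47.71625798821094), np.float64(49.13294665810919)]
[np.float64(38.81913777280345), np.float64(40.03790121188596)] [np.float64(-26.863890495671086), np.float64(-26.81747145226269)] [np.float64(46.32899919881109), np.float64(31.763470323149853), np.float64(56.584400403578265), np.float64(79.32325218475789)]
```

Two estimates agree on the ring centre at about (554,-16). The index is at -26.8° and the line at 39.4°, so about 654° is left. I'll go down beside the rim and feel for contact.

```bash

python3 -m inch '[{"gripper":0,"dx":0,"dy":0,"dz":-0.025,"wx":0,"wy":0,"wz":0},{"gripper":0,"dx":0,"dy":0,"dz":-0.05,"wx":0,"wy":0,"wz":0},{"gripper":0,"dx":0,"dy":0,"dz":-0.075,"wx":0,"wy":0,"wz":0},{"gripper":0,"dx":0,"dy":0,"dz":-0.095,"wx":0,"wy":0,"wz":0},{"gripper":0,"dx":0,"dy":0,"dz":-0.1,"wx":0,"wy":0,"wz":0}]' 30
python3 -m inch '[{"gripper":0,"dx":0.003,"dy":0.001,"dz":0,"wx":0,"wy":0,"wz":0},{"gripper":0,"dx":0.006,"dy":0.003,"dz":0,"wx":0,"wy":0,"wz":0},{"gripper":0,"dx":0.009,"dy":0.004,"dz":0,"wx":0,"wy":0,"wz":0},{"gripper":0,"dx":0.011,"dy":0.005,"dz":0,"wx":0,"wy":0,"wz":0},{"gripper":0,"dx":0.013,"dy":0.006,"dz":0,"wx":0,"wy":0,"wz":0}]'

```

```text
clock: 1.82
eef_pos: [481.0, -49.1, 62.4]
eef_rot: [-3.139, 0.004, 0.437]
wrist_force: [-0.7, 0.2, -0.5]
finger_gap: 0.6
finger_force: 0.0
clock: 2.23
eef_pos: [496.4, -43.3, 66.3]
eef_rot: [3.141, -0.001, 0.437]
wrist_force: [-0.1, 0.2, -0.6]
finger_gap: 0.3
finger_force: 0.0
```

```bash

python3 -m inch '[{"gripper":0,"dx":0.0005,"dy":0.0002,"dz":0,"wx":0,"wy":0,"wz":0},{"gripper":0,"dx":0.001,"dy":0.0005,"dz":0,"wx":0,"wy":0,"wz":0},{"gripper":0,"dx":0.0015,"dy":0.0007,"dz":0,"wx":0,"wy":0,"wz":0},{"gripper":0,"dx":0.002,"dy":0.001,"dz":0,"wx":0,"wy":0,"wz":0},{"gripper":0,"dx":0.002,"dy":0.001,"dz":0,"wx":0,"wy":0,"wz":0}]'

```

```text
clock: 2.65
eef_pos: [497.7, -42.3, 65.5]
eef_rot: [3.142, -0.0, 0.437]
wrist_force: [-0.3, 0.0, 0.2]
finger_gap: 0.5
finger_force: 0.0
```

```bash

python3 -m inch '[{"gripper":0,"dx":0.0008,"dy":0.0004,"dz":0,"wx":0,"wy":0,"wz":0},{"gripper":0,"dx":0.0016,"dy":0.0008,"dz":0,"wx":0,"wy":0,"wz":0},{"gripper":0,"dx":0.0025,"dy":0.0012,"dz":0,"wx":0,"wy":0,"wz":0},{"gripper":0,"dx":0.003,"dy":0.0014,"dz":0,"wx":0,"wy":0,"wz":0},{"gripper":0,"dx":0.003,"dy":0.0014,"dz":0,"wx":0,"wy":0,"wz":0}]'

```

```text
clock: 3.07
eef_pos: [499.7, -41.4, 65.4]
eef_rot: [-3.141, 0.003, 0.437]
wrist_force: [-8.3, -5.2, 5.2]
finger_gap: 0.6
finger_force: 4.9
```

```bash

python3 -m inch '[{"gripper":0,"dx":0.0004,"dy":0.0002,"dz":0,"wx":0,"wy":0,"wz":0},{"gripper":0,"dx":0.0008,"dy":0.0004,"dz":0,"wx":0,"wy":0,"wz":0},{"gripper":0,"dx":0.0012,"dy":0.0006,"dz":0,"wx":0,"wy":0,"wz":0},{"gripper":0,"dx":0.0016,"dy":0.0008,"dz":0,"wx":0,"wy":0,"wz":0},{"gripper":0,"dx":0.0016,"dy":0.0008,"dz":0,"wx":0,"wy":0,"wz":0}]'

```

```text
clock: 3.48
eef_pos: [499.9, -41.2, 65.2]
eef_rot: [-3.14, 0.006, 0.437]
wrist_force: [-19.4, -9.7, 13.2]
finger_gap: 0.3
finger_force: 11.3
```

Contact comes at a radius of about 59.7 mm with a stiffness of about 6.6 N/mm. I'll plan a rounded-rectangle path with the tool orientation fixed, pressing about 2.5 mm inward.

```bash
cat > path.py <<'E'
import numpy as np,sys
a,b,r=9.7,11.0,47.5
# tool-frame, anticlockwise, start (-A,0) heading -ey
P=[(-(a+r),0),(-(a+r),-b)]
for k,(sx,sy) in enumerate([(-1,-1),(1,-1),(1,1),(-1,1)]):
    for t in np.radians(180+90*k+np.arange(0,90.1,1)): P.append((sx*a+r*np.cos(t),sy*b+r*np.sin(t)))
P.append(P[0]);P=np.array(P)
s=np.r_[0,np.cumsum(np.hypot(*np.diff(P,axis=0).T))]
ang=np.radians(25.04);M=np.array([[np.cos(ang),-np.sin(ang)],[np.sin(ang),np.cos(ang)]])
at=lambda q:M@np.array([np.interp(q%s[-1],s,P[:,i]) for i in (0,1)])
if __name__=='__main__':
    step=6.;print(s[-1])
    for c in range(13):
        o=at(c*5*step);print(c,o.round(0),[tuple(float(v) for v in (at((c*5+k)*step)-o).round(1)) for k in range(1,6)])
E
python3 path.py
```

```text
381.2475140443887
0 [-52. -24.] [(2.5, -5.4), (5.1, -10.9), (8.1, -16.1), (11.7, -20.8), (15.9, -25.1)]
1 [-36. -49.] [(4.7, -3.7), (9.8, -6.8), (15.3, -9.3), (21.0, -11.0), (27.0, -12.0)]
2 [ -9. -61.] [(6.0, -0.2), (12.0, 0.3), (17.8, 1.6), (23.5, 3.6), (28.9, 6.1)]
3 [ 20. -55.] [(5.4, 2.5), (10.9, 5.1), (16.3, 7.7), (21.3, 10.9), (26.0, 14.7)]
4 [ 46. -41.] [(4.1, 4.4), (7.6, 9.2), (10.5, 14.5), (12.7, 20.0), (14.2, 25.9)]
5 [ 60. -15.] [(0.7, 6.0), (0.7, 11.9), (-0.0, 17.9), (-1.6, 23.7), (-3.8, 29.3)]
6 [56. 15.] [(-2.5, 5.4), (-5.1, 10.9), (-7.6, 16.3), (-10.2, 21.7), (-13.3, 26.8)]
7 [43. 41.] [(-3.8, 4.7), (-8.1, 8.8), (-12.9, 12.4), (-18.1, 15.4), (-23.6, 17.7)]
8 [19. 59.] [(-5.8, 1.6), (-11.7, 2.4), (-17.7, 2.4), (-23.7, 1.7), (-29.5, 0.3)]
9 [-10.  59.] [(-5.6, -2.2), (-11.0, -4.7), (-16.5, -7.2), (-21.9, -9.8), (-27.2, -12.5)]
10 [-37.  47.] [(-5.0, -3.3), (-9.5, -7.3), (-13.5, -11.8), (-16.9, -16.7), (-19.6, -22.1)]
11 [-57.  25.] [(-2.0, -5.6), (-3.4, -11.5), (-3.9, -17.5), (-3.7, -23.5), (-2.8, -29.4)]
12 [-60.  -5.] [(1.7, -5.8), (4.0, -11.3), (6.6, -16.7), (9.1, -22.1), (11.7, -27.6)]
```

```bash

python3 -m inch '[{"gripper":0,"dx":0.0025,"dy":-0.0054,"dz":0,"wx":0,"wy":0,"wz":0},{"gripper":0,"dx":0.0051,"dy":-0.0109,"dz":0,"wx":0,"wy":0,"wz":0},{"gripper":0,"dx":0.0081,"dy":-0.0161,"dz":0,"wx":0,"wy":0,"wz":0},{"gripper":0,"dx":0.0117,"dy":-0.0208,"dz":0,"wx":0,"wy":0,"wz":0},{"gripper":0,"dx":0.0159,"dy":-0.0251,"dz":0,"wx":0,"wy":0,"wz":0}]'
python3 - <<'E'
from h import *
s=manip.read_state();np.save('w2.npy',np.r_[s['eef_pos'],s['eef_rot']])
snap('wrist','w2.png',s=1.5)
E
```

```text
clock: 3.9
eef_pos: [517.0, -66.0, 65.1]
eef_rot: [-3.141, 0.003, 0.437]
wrist_force: [-8.0, -4.8, 1.7]
finger_gap: 0.5
finger_force: 4.4
```

View pics/w2.png

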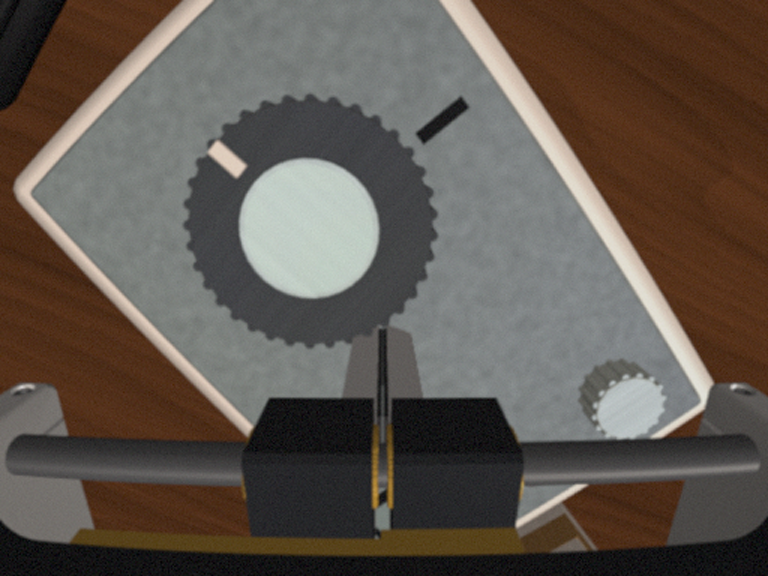

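The ring rolled with the finger. Its line is now at about (228,159), the glass centre at (310,228) and the index at (442,120). I'll write an automatic line-angle reader.

```bash
cat >> h.py <<'E'
C=np.array([554.,-16.])
def proj(n,X,p=None):
    i=manip.camera_info(n);K=np.array(i['camera_matrix']);D=np.array(i['D'])
    if n=='wrist':
        T=np.array(i['tool_from_camera']);W=np.eye(4);W[:3,:3]=Ro.from_euler('xyz',p[3:]).as_matrix();W[:3,3]=p[:3]
        V=np.linalg.inv(W@T);R,t=V[:3,:3],V[:3,3]
    else: R,t=np.array(i['R']),np.array(i['t'])
    return cv2.projectPoints(np.asarray(X,float),cv2.Rodrigues(R)[0],t,K,D)[0][:,0]
def angle(n,im,p=None,C=C):
    th=np.radians(np.arange(-180,180,1.));rr=np.arange(36,46,1.)
    X=np.array([[C[0]+r*np.cos(t),C[1]+r*np.sin(t),79] for t in th for r in rr])
    q=proj(n,X,p).astype(np.float32)
    v=cv2.remap(im.min(2),q[:,0].reshape(len(th),-1),q[:,1].reshape(len(th),-1),cv2.INTER_LINEAR,borderValue=0).astype(float)
    m=np.median(v,1);k=m.argmax();w=np.array([m[(k+j)%360] for j in range(-9,10)]);b=np.median(m[m>0]);w=np.clip(w-b-.3*(m[k]-b),0,None)
    return (th[k]*57.29578+(w*np.arange(-9,10)).sum()/w.sum()),m[k],b
def look(C=C):
    s=manip.read_state();p=np.r_[s['eef_pos'],s['eef_rot']]
    print('clk',round(s['clock'],2),'wrist',[round(float(x),1) for x in angle('wrist',manip.camera('wrist'),p,C)],'top',[round(float(x),1) for x in angle('top',manip.camera('top'),None,C)])
E
python3 - <<'E'
from h import *
p=np.load('w2.npy');print(wray(p,(310,228),79),p[:3])
print(angle('wrist',cv2.imread('pics/raw_w2.png'),p),angle('wrist',cv2.imread('pics/raw_w1.png'),np.load('w1.npy')),angle('top',cv2.imread('pics/raw_t0.png')))
c=wray(p,(310,228),79)
for q in [(417,138),(467,101)]: print(np.degrees(np.arctan2(*(wray(p,q,55)-c)[1::-1])))
E
```

```text
[554.71790256 -17.23081426  79.        ] [516.98927898 -66.04674163  65.08115383]
(np.float64(72.67031861608358), np.float64(188.0), np.float64(66.5)) (np.float64(38.85214578663303), np.float64(219.0), np.float64(78.0)) (np.float64(40.26343353061265), np.float64(206.5), np.float64(117.0))
-25.843526930304016
-26.78553802457578
```

```bash

python3 -m inch '[{"gripper":0,"dx":0.0047,"dy":-0.0037,"dz":0,"wx":0,"wy":0,"wz":0},{"gripper":0,"dx":0.0098,"dy":-0.0068,"dz":0,"wx":0,"wy":0,"wz":0},{"gripper":0,"dx":0.0153,"dy":-0.0093,"dz":0,"wx":0,"wy":0,"wz":0},{"gripper":0,"dx":0.021,"dy":-0.011,"dz":0,"wx":0,"wy":0,"wz":0},{"gripper":0,"dx":0.027,"dy":-0.012,"dz":0,"wx":0,"wy":0,"wz":0}]'
python3 -c "from h import *;look()"
```

```text
clock: 4.37
eef_pos: [544.6, -78.9, 65.1]
eef_rot: [3.141, 0.003, 0.437]
wrist_force: [-3.9, -13.1, 0.7]
finger_gap: 0.2
finger_force: 6.3
clk 4.37 wrist [108.8, 198.5, 69.5] top [110.7, 212.0, 110.0]
```

```bash

python3 -m inch '[{"gripper":0,"dx":0.006,"dy":-0.0002,"dz":0,"wx":0,"wy":0,"wz":0},{"gripper":0,"dx":0.012,"dy":0.0003,"dz":0,"wx":0,"wy":0,"wz":0},{"gripper":0,"dx":0.0178,"dy":0.0016,"dz":0,"wx":0,"wy":0,"wz":0},{"gripper":0,"dx":0.0235,"dy":0.0036,"dz":0,"wx":0,"wy":0,"wz":0},{"gripper":0,"dx":0.0289,"dy":0.0061,"dz":0,"wx":0,"wy":0,"wz":0}]'
python3 -m inch '[{"gripper":0,"dx":0.0054,"dy":0.0025,"dz":0,"wx":0,"wy":0,"wz":0},{"gripper":0,"dx":0.0109,"dy":0.0051,"dz":0,"wx":0,"wy":0,"wz":0},{"gripper":0,"dx":0.0163,"dy":0.0077,"dz":0,"wx":0,"wy":0,"wz":0},{"gripper":0,"dx":0.0213,"dy":0.0109,"dz":0,"wx":0,"wy":0,"wz":0},{"gripper":0,"dx":0.026,"dy":0.0147,"dz":0,"wx":0,"wy":0,"wz":0}]'
python3 -c "from h import *;look()"
```

```text
clock: 4.88
eef_pos: [575.2, -74.4, 65.6]
eef_rot: [3.136, -0.0, 0.436]
wrist_force: [7.5, -25.9, -6.4]
finger_gap: 0.6
finger_force: 12.7
clock: 5.3
eef_pos: [601.1, -57.8, 65.6]
eef_rot: [3.139, -0.001, 0.436]
wrist_force: [3.8, -6.1, -1.6]
finger_gap: 0.5
finger_force: 3.4
clk 5.3 wrist [-176.9, 110.0, 79.0] top [86.1, 113.0, 86.5]
```

```bash

python3 -m inch '[{"gripper":0,"dx":0.0041,"dy":0.0044,"dz":0,"wx":0,"wy":0,"wz":0},{"gripper":0,"dx":0.0076,"dy":0.0092,"dz":0,"wx":0,"wy":0,"wz":0},{"gripper":0,"dx":0.0105,"dy":0.0145,"dz":0,"wx":0,"wy":0,"wz":0},{"gripper":0,"dx":0.0127,"dy":0.02,"dz":0,"wx":0,"wy":0,"wz":0},{"gripper":0,"dx":0.0142,"dy":0.0259,"dz":0,"wx":0,"wy":0,"wz":0}]'
python3 -m inch '[{"gripper":0,"dx":0.0007,"dy":0.006,"dz":0,"wx":0,"wy":0,"wz":0},{"gripper":0,"dx":0.0007,"dy":0.0119,"dz":0,"wx":0,"wy":0,"wz":0},{"gripper":0,"dx":0,"dy":0.0179,"dz":0,"wx":0,"wy":0,"wz":0},{"gripper":0,"dx":-0.0016,"dy":0.0237,"dz":0,"wx":0,"wy":0,"wz":0},{"gripper":0,"dx":-0.0038,"dy":0.0293,"dz":0,"wx":0,"wy":0,"wz":0}]'
python3 -c "from h import *;look()"
```

```text
clock: 5.82
eef_pos: [614.5, -30.1, 65.4]
eef_rot: [3.141, -0.0, 0.437]
wrist_force: [0.0, -3.0, -0.1]
finger_gap: 0.4
finger_force: 1.1
clock: 6.23
eef_pos: [610.8, -0.4, 65.6]
eef_rot: [3.141, -0.002, 0.437]
wrist_force: [7.1, -0.1, -2.7]
finger_gap: 0.6
finger_force: 3.0
clk 6.23 wrist [27.1, 109.0, 45.0] top [-116.1, 96.5, 86.5]
```

```bash

python3 -m inch '[{"gripper":0,"dx":-0.0039,"dy":0.0048,"dz":0,"wx":0,"wy":0,"wz":0},{"gripper":0,"dx":-0.0065,"dy":0.0103,"dz":0,"wx":0,"wy":0,"wz":0},{"gripper":0,"dx":-0.009,"dy":0.0157,"dz":0,"wx":0,"wy":0,"wz":0},{"gripper":0,"dx":-0.0116,"dy":0.0211,"dz":0,"wx":0,"wy":0,"wz":0},{"gripper":0,"dx":-0.0147,"dy":0.0262,"dz":0,"wx":0,"wy":0,"wz":0}]'
python3 -m inch '[{"gripper":0,"dx":-0.0038,"dy":0.0047,"dz":0,"wx":0,"wy":0,"wz":0},{"gripper":0,"dx":-0.0081,"dy":0.0088,"dz":0,"wx":0,"wy":0,"wz":0},{"gripper":0,"dx":-0.0129,"dy":0.0124,"dz":0,"wx":0,"wy":0,"wz":0},{"gripper":0,"dx":-0.0181,"dy":0.0154,"dz":0,"wx":0,"wy":0,"wz":0},{"gripper":0,"dx":-0.0236,"dy":0.0177,"dz":0,"wx":0,"wy":0,"wz":0}]'
python3 - <<'E'
from h import *
look(); snap('top','t2.png',(190,130,350,250),5)
E
```

```text
clock: 6.75
eef_pos: [596.2, 26.0, 65.9]
eef_rot: [3.141, -0.002, 0.437]
wrist_force: [2.6, -0.3, 0.3]
finger_gap: 0.6
finger_force: 1.2
clock: 7.17
eef_pos: [571.5, 43.0, 65.4]
eef_rot: [-3.141, 0.0, 0.437]
wrist_force: [2.5, 0.1, 0.9]
finger_gap: 0.4
finger_force: 1.0
clk 7.17 wrist [-46.9, 238.5, 83.5] top [-45.4, 198.5, 91.0]
```

View pics/t2.png

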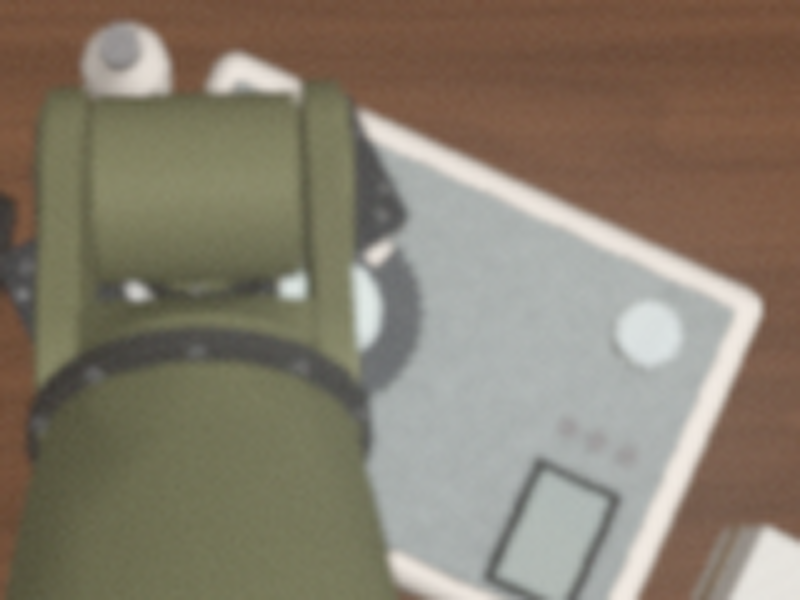

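The top view shows the arm over the ring, with the white line just visible at (382,250). Both cameras put it at about -46°, or 313° unwrapped, so nothing has slipped and about 380° is left.

```bash

python3 -m inch '[{"gripper":0,"dx":-0.0058,"dy":0.0006,"dz":0,"wx":0,"wy":0,"wz":0},{"gripper":0,"dx":-0.0117,"dy":0.0014,"dz":0,"wx":0,"wy":0,"wz":0},{"gripper":0,"dx":-0.0177,"dy":0.0014,"dz":0,"wx":0,"wy":0,"wz":0},{"gripper":0,"dx":-0.0237,"dy":0.0007,"dz":0,"wx":0,"wy":0,"wz":0},{"gripper":0,"dx":-0.0295,"dy":-0.0007,"dz":0,"wx":0,"wy":0,"wz":0}]'
python3 -m inch '[{"gripper":0,"dx":-0.0056,"dy":-0.0022,"dz":0,"wx":0,"wy":0,"wz":0},{"gripper":0,"dx":-0.011,"dy":-0.0047,"dz":0,"wx":0,"wy":0,"wz":0},{"gripper":0,"dx":-0.0165,"dy":-0.0072,"dz":0,"wx":0,"wy":0,"wz":0},{"gripper":0,"dx":-0.0219,"dy":-0.0098,"dz":0,"wx":0,"wy":0,"wz":0},{"gripper":0,"dx":-0.0272,"dy":-0.0125,"dz":0,"wx":0,"wy":0,"wz":0}]'
python3 -c "from h import *;look()"
```

```text
clock: 7.73
eef_pos: [542.2, 43.3, 65.4]
eef_rot: [-3.139, -0.001, 0.437]
wrist_force: [0.1, 14.6, 0.4]
finger_gap: 0.4
finger_force: 6.5
clock: 8.15
eef_pos: [514.0, 30.9, 65.1]
eef_rot: [-3.138, 0.001, 0.437]
wrist_force: [-3.6, 8.5, 2.3]
finger_gap: 0.5
finger_force: 5.1
clk 8.15 wrist [25.0, 222.0, 79.0] top [27.7, 176.5, 97.0]
```

```bash

python3 -m inch '[{"gripper":0,"dx":-0.0046,"dy":-0.0031,"dz":0,"wx":0,"wy":0,"wz":0},{"gripper":0,"dx":-0.0087,"dy":-0.007,"dz":0,"wx":0,"wy":0,"wz":0},{"gripper":0,"dx":-0.0124,"dy":-0.0114,"dz":0,"wx":0,"wy":0,"wz":0},{"gripper":0,"dx":-0.0157,"dy":-0.0162,"dz":0,"wx":0,"wy":0,"wz":0},{"gripper":0,"dx":-0.0184,"dy":-0.0216,"dz":0,"wx":0,"wy":0,"wz":0}]'
python3 -m inch '[{"gripper":0,"dx":-0.002,"dy":-0.0056,"dz":0,"wx":0,"wy":0,"wz":0},{"gripper":0,"dx":-0.0034,"dy":-0.0115,"dz":0,"wx":0,"wy":0,"wz":0},{"gripper":0,"dx":-0.0039,"dy":-0.0175,"dz":0,"wx":0,"wy":0,"wz":0},{"gripper":0,"dx":-0.0037,"dy":-0.0235,"dz":0,"wx":0,"wy":0,"wz":0},{"gripper":0,"dx":-0.0028,"dy":-0.0294,"dz":0,"wx":0,"wy":0,"wz":0}]'
python3 -c "from h import *;look()"
python3 - <<'E'
from path import *
for c in range(12,22):
    o=at(c*30);print(c,(o+[554,-16]).round(1),[tuple(float(v) for v in (at(c*30+6*k)-o).round(1)) for k in range(1,6)])
E
```

```text
clock: 8.67
eef_pos: [496.1, 8.0, 65.2]
eef_rot: [-3.14, 0.001, 0.437]
wrist_force: [-1.8, 3.7, -0.1]
finger_gap: 0.7
finger_force: 1.7
clock: 9.08
eef_pos: [493.3, -22.3, 65.1]
eef_rot: [-3.141, 0.002, 0.437]
wrist_force: [-8.4, 1.1, 3.0]
finger_gap: 0.4
finger_force: 4.1
clk 9.08 wrist [97.7, 199.0, 70.0] top [135.1, 147.5, 111.0]
12 [494.2 -20.6] [(1.7, -5.8), (4.0, -11.3), (6.6, -16.7), (9.1, -22.1), (11.7, -27.6)]
13 [505.9 -48.1] [(2.7, -5.4), (6.0, -10.4), (9.8, -15.0), (14.3, -19.0), (19.2, -22.4)]
14 [525.1 -70.6] [(5.3, -2.8), (10.9, -4.9), (16.7, -6.3), (22.7, -6.9), (28.7, -6.8)]
15 [553.8 -77.4] [(5.9, 0.9), (11.7, 2.5), (17.2, 4.8), (22.7, 7.3), (28.1, 9.9)]
16 [581.9 -67.5] [(5.4, 2.5), (10.7, 5.4), (15.6, 8.9), (20.0, 13.0), (23.8, 17.5)]
17 [605.7 -50. ] [(3.2, 5.0), (5.8, 10.5), (7.7, 16.2), (8.8, 22.0), (9.2, 28.0)]
18 [614.9 -22. ] [(-0.4, 6.0), (-1.5, 11.9), (-3.3, 17.6), (-5.8, 23.1), (-8.3, 28.5)]
19 [606.6   6.5] [(-2.5, 5.4), (-5.1, 10.9), (-7.9, 16.2), (-11.3, 21.1), (-15.3, 25.6)]
20 [591.3  32.1] [(-4.5, 3.9), (-9.5, 7.2), (-14.9, 9.9), (-20.6, 11.8), (-26.5, 13.0)]
21 [564.8  45.1] [(-6.0, 0.5), (-12.0, 0.2), (-17.9, -0.9), (-23.6, -2.6), (-29.1, -5.1)]
```

```bash

python3 -m inch '[{"gripper":0,"dx":0.0017,"dy":-0.0058,"dz":0,"wx":0,"wy":0,"wz":0},{"gripper":0,"dx":0.004,"dy":-0.0113,"dz":0,"wx":0,"wy":0,"wz":0},{"gripper":0,"dx":0.0066,"dy":-0.0167,"dz":0,"wx":0,"wy":0,"wz":0},{"gripper":0,"dx":0.0091,"dy":-0.0221,"dz":0,"wx":0,"wy":0,"wz":0},{"gripper":0,"dx":0.0117,"dy":-0.0276,"dz":0,"wx":0,"wy":0,"wz":0}]'
python3 -m inch '[{"gripper":0,"dx":0.0027,"dy":-0.0054,"dz":0,"wx":0,"wy":0,"wz":0},{"gripper":0,"dx":0.006,"dy":-0.0104,"dz":0,"wx":0,"wy":0,"wz":0},{"gripper":0,"dx":0.0098,"dy":-0.015,"dz":0,"wx":0,"wy":0,"wz":0},{"gripper":0,"dx":0.0143,"dy":-0.019,"dz":0,"wx":0,"wy":0,"wz":0},{"gripper":0,"dx":0.0192,"dy":-0.0224,"dz":0,"wx":0,"wy":0,"wz":0}]'
python3 -c "from h import *;look()"
```

```text
clock: 9.6
eef_pos: [504.3, -50.5, 64.9]
eef_rot: [-3.14, 0.005, 0.437]
wrist_force: [-13.1, -2.9, 3.1]
finger_gap: 0.5
finger_force: 6.6
clock: 10.02
eef_pos: [524.1, -73.5, 64.9]
eef_rot: [3.141, 0.004, 0.436]
wrist_force: [-7.3, -7.7, 0.2]
finger_gap: 0.5
finger_force: 5.6
clk 10.02 wrist [169.0, 191.5, 67.0] top [7.0, 119.5, 103.0]
```

```bash

python3 -m inch '[{"gripper":0,"dx":0.0053,"dy":-0.0028,"dz":0,"wx":0,"wy":0,"wz":0},{"gripper":0,"dx":0.0109,"dy":-0.0049,"dz":0,"wx":0,"wy":0,"wz":0},{"gripper":0,"dx":0.0167,"dy":-0.0063,"dz":0,"wx":0,"wy":0,"wz":0},{"gripper":0,"dx":0.0227,"dy":-0.0069,"dz":0,"wx":0,"wy":0,"wz":0},{"gripper":0,"dx":0.0287,"dy":-0.0068,"dz":0,"wx":0,"wy":0,"wz":0}]'
python3 -m inch '[{"gripper":0,"dx":0.0059,"dy":0.0009,"dz":0,"wx":0,"wy":0,"wz":0},{"gripper":0,"dx":0.0117,"dy":0.0025,"dz":0,"wx":0,"wy":0,"wz":0},{"gripper":0,"dx":0.0172,"dy":0.0048,"dz":0,"wx":0,"wy":0,"wz":0},{"gripper":0,"dx":0.0227,"dy":0.0073,"dz":0,"wx":0,"wy":0,"wz":0},{"gripper":0,"dx":0.0281,"dy":0.0099,"dz":0,"wx":0,"wy":0,"wz":0}]'
python3 -c "from h import *;look()"
```

```text
clock: 10.53
eef_pos: [554.0, -80.6, 65.2]
eef_rot: [3.14, 0.001, 0.436]
wrist_force: [-2.9, -7.1, -0.7]
finger_gap: 0.3
finger_force: 3.6
clock: 10.95
eef_pos: [583.1, -71.3, 65.7]
eef_rot: [3.137, -0.001, 0.436]
wrist_force: [3.5, -13.9, -3.4]
finger_gap: 0.6
finger_force: 7.4
clk 10.95 wrist [-31.7, 80.0, 76.0] top [70.3, 116.5, 87.0]
```

The line should now be near 601°, though it's hidden. I'll lift off and bring the finger round to the near side, where the wrist camera sees the line, and finish from there.

```bash

python3 -m inch '[{"gripper":0,"dx":0.003,"dy":-0.006,"dz":0,"wx":0,"wy":0,"wz":0},{"gripper":0,"dx":0.007,"dy":-0.013,"dz":0,"wx":0,"wy":0,"wz":0},{"gripper":0,"dx":0.007,"dy":-0.013,"dz":0.03,"wx":0,"wy":0,"wz":0},{"gripper":0,"dx":0.007,"dy":-0.013,"dz":0.06,"wx":0,"wy":0,"wz":0},{"gripper":0,"dx":-0.007,"dy":0,"dz":0.075,"wx":0,"wy":0,"wz":0}]'
python3 -m inch '[{"gripper":0,"dx":-0.02,"dy":0.017,"dz":0,"wx":0,"wy":0,"wz":0},{"gripper":0,"dx":-0.04,"dy":0.034,"dz":0,"wx":0,"wy":0,"wz":0},{"gripper":0,"dx":-0.06,"dy":0.051,"dz":0,"wx":0,"wy":0,"wz":0},{"gripper":0,"dx":-0.08,"dy":0.068,"dz":0,"wx":0,"wy":0,"wz":0},{"gripper":0,"dx":-0.094,"dy":0.083,"dz":0,"wx":0,"wy":0,"wz":0}]'
python3 - <<'E'
from h import *
s=manip.read_state();np.save('w3.npy',np.r_[s['eef_pos'],s['eef_rot']]);look(); snap('wrist','w3.png',s=1.5)
E
```

```text
clock: 11.47
eef_pos: [577.1, -70.7, 143.6]
eef_rot: [3.139, -0.003, 0.435]
wrist_force: [-0.2, -0.1, 1.1]
finger_gap: 0.3
finger_force: 0.0
clock: 11.88
eef_pos: [479.8, 14.8, 140.5]
eef_rot: [3.142, -0.0, 0.436]
wrist_force: [1.0, -0.2, 1.0]
finger_gap: 0.5
finger_force: 0.0
clk 11.88 wrist [-119.2, 226.0, 80.0] top [23.0, 117.5, 104.0]
```

View pics/w3.png

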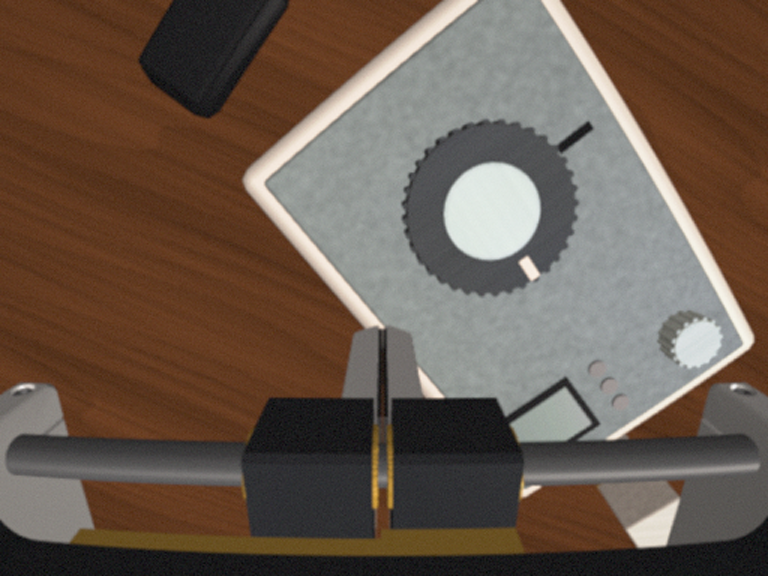

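Both lines are clear: the white line at (529,268), the index from (561,149) to (591,125), and the glass centre at (492,211). The line is at -119° and 93° is left. I'll go down, touch the rim and roll on.

```bash

python3 -m inch '[{"gripper":0,"dx":0,"dy":0,"dz":-0.025,"wx":0,"wy":0,"wz":0},{"gripper":0,"dx":0,"dy":0,"dz":-0.05,"wx":0,"wy":0,"wz":0},{"gripper":0,"dx":0,"dy":0,"dz":-0.07,"wx":0,"wy":0,"wz":0},{"gripper":0,"dx":0,"dy":0,"dz":-0.076,"wx":0,"wy":0,"wz":0},{"gripper":0,"dx":0,"dy":0,"dz":-0.076,"wx":0,"wy":0,"wz":0}]'
python3 -m inch '[{"gripper":0,"dx":0.005,"dy":-0.002,"dz":0,"wx":0,"wy":0,"wz":0},{"gripper":0,"dx":0.01,"dy":-0.004,"dz":0,"wx":0,"wy":0,"wz":0},{"gripper":0,"dx":0.013,"dy":-0.0055,"dz":0,"wx":0,"wy":0,"wz":0},{"gripper":0,"dx":0.015,"dy":-0.0065,"dz":0,"wx":0,"wy":0,"wz":0},{"gripper":0,"dx":0.0165,"dy":-0.007,"dz":0,"wx":0,"wy":0,"wz":0}]'
python3 -c "from h import *;look()"
```

```text
clock: 12.45
eef_pos: [480.9, 13.8, 63.3]
eef_rot: [-3.14, 0.002, 0.436]
wrist_force: [0.7, 0.2, -0.3]
finger_gap: 0.5
finger_force: 0.0
clock: 12.87
eef_pos: [497.1, 7.8, 64.9]
eef_rot: [-3.14, 0.001, 0.437]
wrist_force: [-13.3, 7.3, 11.0]
finger_gap: 0.2
finger_force: 7.5
clk 12.87 wrist [-118.0, 221.0, 74.5] top [-16.0, 118.0, 109.0]
```

Solid contact. Next are two roll calls of about 35° each.

```bash

python3 -m inch '[{"gripper":0,"dx":-0.002,"dy":-0.0056,"dz":0,"wx":0,"wy":0,"wz":0},{"gripper":0,"dx":-0.0034,"dy":-0.0115,"dz":0,"wx":0,"wy":0,"wz":0},{"gripper":0,"dx":-0.0039,"dy":-0.0175,"dz":0,"wx":0,"wy":0,"wz":0},{"gripper":0,"dx":-0.0037,"dy":-0.0235,"dz":0,"wx":0,"wy":0,"wz":0},{"gripper":0,"dx":-0.0028,"dy":-0.0294,"dz":0,"wx":0,"wy":0,"wz":0}]'
python3 -c "from h import *;look()"
```

```text
clock: 13.38
eef_pos: [493.3, -21.9, 64.4]
eef_rot: [-3.14, 0.003, 0.437]
wrist_force: [-11.5, 1.4, 4.7]
finger_gap: 0.5
finger_force: 5.4
clk 13.38 wrist [-84.5, 203.0, 70.0] top [134.9, 150.0, 111.0]
```

```bash

python3 -m inch '[{"gripper":0,"dx":0.0017,"dy":-0.0058,"dz":0,"wx":0,"wy":0,"wz":0},{"gripper":0,"dx":0.004,"dy":-0.0113,"dz":0,"wx":0,"wy":0,"wz":0},{"gripper":0,"dx":0.0066,"dy":-0.0167,"dz":0,"wx":0,"wy":0,"wz":0},{"gripper":0,"dx":0.0091,"dy":-0.0221,"dz":0,"wx":0,"wy":0,"wz":0},{"gripper":0,"dx":0.0117,"dy":-0.0276,"dz":0,"wx":0,"wy":0,"wz":0}]'
python3 -c "from h import *;look()"
```

```text
clock: 13.9
eef_pos: [504.3, -50.3, 64.2]
eef_rot: [-3.14, 0.006, 0.437]
wrist_force: [-15.1, -5.2, 4.9]
finger_gap: 0.7
finger_force: 8.3
clk 13.9 wrist [-49.9, 192.0, 67.0] top [52.3, 119.0, 109.0]
```

```bash

python3 -m inch '[{"gripper":0,"dx":0.0022,"dy":-0.0045,"dz":0,"wx":0,"wy":0,"wz":0},{"gripper":0,"dx":0.0048,"dy":-0.0087,"dz":0,"wx":0,"wy":0,"wz":0},{"gripper":0,"dx":0.0072,"dy":-0.012,"dz":0,"wx":0,"wy":0,"wz":0},{"gripper":0,"dx":0.0084,"dy":-0.0136,"dz":0,"wx":0,"wy":0,"wz":0},{"gripper":0,"dx":0.0084,"dy":-0.0136,"dz":0,"wx":0,"wy":0,"wz":0}]'
python3 - <<'E'
from h import *
s=manip.read_state();np.save('w4.npy',np.r_[s['eef_pos'],s['eef_rot']]);look(); snap('wrist','w4.png',s=1.5)
E
```

```text
clock: 14.42
eef_pos: [513.4, -64.4, 64.2]
eef_rot: [-3.141, 0.004, 0.437]
wrist_force: [-11.4, -9.4, 1.8]
finger_gap: 0.7
finger_force: 7.1
clk 14.42 wrist [-30.1, 191.0, 66.5] top [18.4, 119.0, 107.2]
```

View pics/w4.png

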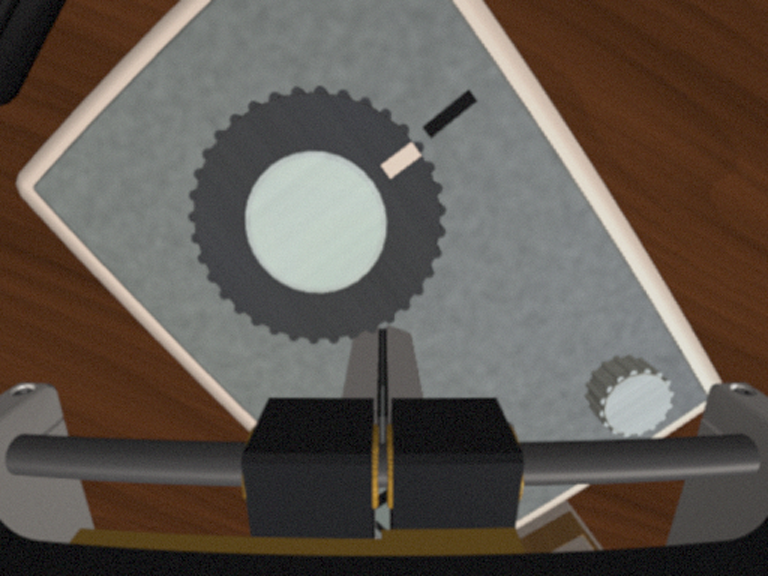

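The lines are nearly matched: the white line from (386,171) to (417,148), the index from (428,132) to (473,95), and the glass centre at (316,222). I'll measure what's left precisely.

```bash
cat >> h.py <<'E'
def fine(im,p):
    # glass centre from its contour, then line and index angles about it
    g=im.min(2);m=(cv2.GaussianBlur(g,(3,3),0)>170).astype(np.uint8)
    px=proj('wrist',[[C[0],C[1],79]],p)[0]
    n,lab,st,ce=cv2.connectedComponentsWithStats(m)
    k=max(range(1,n),key=lambda j:st[j,4]-20*np.hypot(*(ce[j]-px)))
    c=wray(p,((ce[k]+.5)*1.5-.5),79)[:2]
    l=angle('wrist',im,p,c)[0]
    th=np.arange(-45,-8,.25);rr=np.arange(60,77,1.)
    q=proj('wrist',[[c[0]+r*np.cos(t),c[1]+r*np.sin(t),55] for t in np.radians(th) for r in rr],p).astype(np.float32)
    v=cv2.remap(im.max(2),q[:,0].reshape(len(th),-1),q[:,1].reshape(len(th),-1),1).astype(float)
    d=np.median(v)-v; w=np.clip(d-.4*d.max(),0,None)
    per=(w*th[:,None]).sum(0)/w.sum(0)
    print('c',c.round(1),st[k,4],'line',l.round(2),'index',per.mean().round(2),per.round(1)[[0,-1]],'left',(per.mean()-l).round(2))
E
python3 - <<'E'
from h import *
fine(cv2.imread('pics/raw_w4.png'),np.load('w4.npy'))
fine(cv2.imread('pics/raw_w3.png'),np.load('w3.npy'))
fine(cv2.imread('pics/raw_w1.png'),np.load('w1.npy'))
E
```

```text
c [554.5 -16.6] 6634 line -29.76 index -26.88 [-27.  -26.8] left 2.88
c [554.  -17.5] 3200 line -118.71 index -26.79 [-26.9 -26.7] left 91.92
c [554.7 -15.3] 2865 line 38.73 index -26.63 [-26.7 -26.6] left -65.36
```

```bash

python3 -m inch '[{"gripper":0,"dx":0.0006,"dy":-0.0006,"dz":0,"wx":0,"wy":0,"wz":0},{"gripper":0,"dx":0.0012,"dy":-0.0012,"dz":0,"wx":0,"wy":0,"wz":0},{"gripper":0,"dx":0.0016,"dy":-0.0016,"dz":0,"wx":0,"wy":0,"wz":0},{"gripper":0,"dx":0.0016,"dy":-0.0016,"dz":0,"wx":0,"wy":0,"wz":0},{"gripper":0,"dx":0.0016,"dy":-0.0016,"dz":0,"wx":0,"wy":0,"wz":0}]'
python3 - <<'E'
from h import *
s=manip.read_state();p=np.r_[s['eef_pos'],s['eef_rot']]
fine(manip.camera('wrist'),p)
E
```

```text
clock: 14.98
eef_pos: [514.7, -65.8, 64.2]
eef_rot: [-3.141, 0.005, 0.437]
wrist_force: [-12.2, -8.8, 2.3]
finger_gap: 0.5
finger_force: 7.5
c [554.4 -16.5] 6606 line -27.41 index -26.86 [-26.9 -26.8] left 0.56
```

Within 0.6°. I'll back off radially, lift clear and recheck.

```bash

python3 -m inch '[{"gripper":0,"dx":-0.002,"dy":-0.002,"dz":0,"wx":0,"wy":0,"wz":0},{"gripper":0,"dx":-0.006,"dy":-0.006,"dz":0,"wx":0,"wy":0,"wz":0},{"gripper":0,"dx":-0.013,"dy":-0.012,"dz":0,"wx":0,"wy":0,"wz":0},{"gripper":0,"dx":-0.013,"dy":-0.012,"dz":0.025,"wx":0,"wy":0,"wz":0},{"gripper":0,"dx":-0.013,"dy":-0.012,"dz":0.055,"wx":0,"wy":0,"wz":0}]'
python3 -m inch '[{"gripper":0,"dx":-0.02,"dy":0.005,"dz":0.02,"wx":0,"wy":0,"wz":0},{"gripper":0,"dx":-0.03,"dy":0.01,"dz":0.04,"wx":0,"wy":0,"wz":0},{"gripper":0,"dx":-0.03,"dy":0.01,"dz":0.04,"wx":0,"wy":0,"wz":0},{"gripper":0,"dx":-0.03,"dy":0.01,"dz":0.04,"wx":0,"wy":0,"wz":0},{"gripper":0,"dx":-0.03,"dy":0.01,"dz":0.04,"wx":0,"wy":0,"wz":0}]'
python3 - <<'E'
from h import *
s=manip.read_state();p=np.r_[s['eef_pos'],s['eef_rot']]
fine(manip.camera('wrist'),p)
snap('wrist','w5.png',s=1.5)
E
```

```text
clock: 15.45
eef_pos: [501.8, -77.0, 118.7]
eef_rot: [-3.139, 0.003, 0.436]
wrist_force: [0.3, 0.6, -0.2]
finger_gap: 0.8
finger_force: 0.0
clock: 15.87
eef_pos: [473.3, -66.9, 158.8]
eef_rot: [-3.141, 0.0, 0.437]
wrist_force: [-0.5, -0.2, 0.1]
finger_gap: 0.6
finger_force: 0.0
c [554.2 -16.6] 3120 line -26.8 index -26.6 [-26.7 -26.6] left 0.2
```

View pics/w5.png

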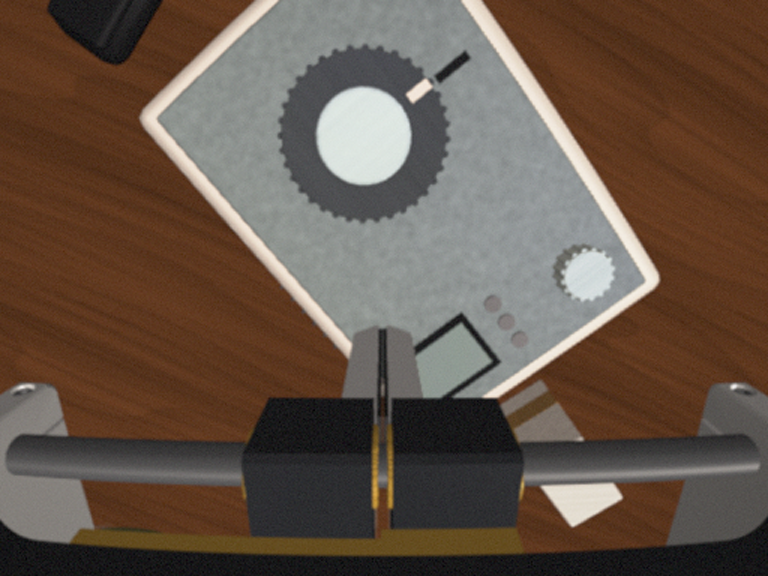

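The white line at (419,91) now runs straight into the index at (452,67), with about 0.2° left. This is the second time the lines have met, and the robot is touching nothing.

```bash
python3 -c "from cell import manip;print(manip.sign_off())"
```

```text
the job is handed in; nothing more can be done
None
```

The ring is rolled on to two full turns from tight, with its line within about 0.2° of the index by the wrist camera; the job was handed in at about 16 s with the arm clear and the cap, bottle, mouse and carton not touched.

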